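# Strike the maker's mark on a pewter blank in the bench marking press

### The arm

A 7-joint arm with a two-finger parallel gripper is mounted at the origin on the work surface. World frame = base frame: x ahead of the robot, y to its left, z up, the work surface at z = 0. Lengths are in m, angles in rad, forces in N, time in s.
With the tool pointing down it reaches from about 0.425 to 0.925 m from the base axis. Payload 6.8 kg.
Tool frame: the origin (TCP) lies midway between the tips of the shut fingers; the grasp point (between the pads) lies 19 mm behind it; z points along the fingers, y is the line along which they close (so a half turn about z gives the same grasp; the last joint's range is limited). The gripper opens to 85 mm and grips with 20 to 120 N. Pads are 22 mm wide; open, the fingers measure 114 mm over their backs; the gripper's body (76 mm by 85 mm) begins 54 mm behind the grasp point. The pads swing forward as they close: fully open they stand 13 mm farther back than shut.
Start: joints at [-1.453, 0.477, 0.022, 1.555, -0.011, 1.109, -0.083], TCP at [0.151, 0.658, 0.231] pointing down, gripper open.
Joint ranges: [-2.96, 2.96], [-0.34, 2.1], [-1.41, 1.46], [0.24, 2.44], [-1.37, 4.51], [0.17, 1.92], [-2.96, 2.96]. Speed limits (rad/s): [2.39, 2.39, 3.14, 3.14, 3.14, 3.14, 3.14].

### API

Orientations are given as a rotation vector (axis times angle).
In Python, from bench import r gives the robot as it stands. The module is installed in compiled form; this text tells all that it offers.
- The arm moves only by the tool apply_moves, never from a script. Its argument "rows" is a list of rows, each a list of 6 numbers: the shift along the tool's x, y, z scaled (see below), then the turn, a rotation vector about the tool's x, y, z scaled (see below). A call has 1 to 5 rows; each row is the pose to reach, as a shift and turn from the pose commanded when the call began, along the tool's axes at that moment; what a row does not reach only later rows make up. The controller multiplies each number of a shift by 0.25 m and each number of a turn by 90 degrees. A row lasts 1/8 s, in which the tool goes at most 62.5 mm and 10.7 degrees, less where a joint would pass 70% of its speed; a pose out of reach is approached as far as the arm can. A call with a number of a shift or a turn outside -1 to 1 is refused whole. A call with a gripper value outside its range is refused whole. "claw" is the opening, from 0 (shut) to 1 (fully open), set as the call begins (left out, the last holds). The fingers move at their own pace and stop on an object; "newtons" is the grip in N (left out, the last holds). Time passes only in rows, so rows that repeat a pose let the fingers close. It gives the time, the measured TCP pose, the force, the opening and the grip force at its end, in the units of the state.
- r.get_obs(): the state, without advancing time (a new reading comes with each control period).
- r.grab_frame(name): name is "side" or "top"; returns a dict with "pixels" (384x512x3 uint8, red, green, blue), "intrinsics" (3x3 intrinsics, pixels), "eye" and "attitude" of the camera in the world. Camera axes: x right, y up, looking along -z (the intrinsics and any distortion apply to the point x, -y, -z); pixel columns grow to the right and rows downward; lengths in m; the calibration is good to about 2 mm. A picture is of the moment at which its call begins. There is no depth.
- r.hand_in(): hands the job in; it is judged then, once.
Trained networks look in a picture, given as the dict that the camera call returned (one of the last four; its "shot" number tells which), for a name from the list of things; names that differ only in an ending like _2 or _b are one class to them, and where a whole thing is asked for, a point or a joint stands for the part that bears it (a point fixed in the world has none). Each returns a list of dicts, best first, with "conf" (0 to 1); they miss things now and then, are a little off and sometimes report something else, mostly with a low value. They report only what shows in the picture. A call takes as long as a camera call. They do not tell look-alikes from the thing itself.
- r.search_frame(picture, thing): "rect" ([left, top, width, height] in pixels, round what is visible of it).
- r.outline_of(picture, thing): "pixels" (384x512 bool, what is visible of it) and "rect" ([left, top, width, height] in pixels, round what is visible of it).
- r.landmark_of(picture, thing): "point" ([column, row] in pixels: a listed point, or the origin of a listed thing).
The state is a dict: "clock": time; "joints": joint angles; "qvel": joint speeds; "tau": joint torques, N m; "tcp_pos": TCP position; "orientation": TCP orientation; "contact_force": force on the tool from outside, world axes, zero at the start; "moment": the same for the moment, N m; "grip_width": finger opening in m; "gripper_force": force on a finger pad.
Only numpy, scipy, OpenCV 4.12 (cv2) and the standard library are available. Lean on these libraries where they do the work, as an engineer would, in place of code of your own. Each camera call takes 0.05 s, during which the arm holds its last target. There are 200 camera calls.

### The job

Slide the pewter blank along the bed of the green marking press until its leading end is fully home against the yellow end stop. Only then press the red plunger head all the way down to its stop, hold it there for a moment to strike the mark, and let it spring back up. Leave the blank lying home against the stop, and do not disturb the jug, cup and tin standing on the bench.

Things in the scene. Friction and masses are not known exactly. Their poses are not given: they have to be found in the camera images.
- press: Green C-frame marking press, fixed. Origin on the plunger axis at bench height; x runs along the bed from its open end to the yellow stop and column, z up. Bed: x -195 to 90 mm, 100 wide, top at z 20. Brass guide rails, 5 high, 58 apart inside, flank it up to the stop. Column: x 55 to 95, 50 wide. Overhanging head: x -26 to 95, 50 wide, z 100 to 145; bushing on it up to z 153.
- stop_face (a point): Centre of the face of the yellow end stop which the blank must meet: at press x = +40 mm, y = 0, z = 25 mm. The stop is 74 mm wide and rises 14 mm over the bed. Same axes as the press.
- plunger (a joint): Travel of the plunger in m: 0 = up (rest), 0.018 = fully down, head on the bushing. A spring returns it; it needs about 4 N to start and 13 N at the stop.
- plunger_top (a point): Centre of the flat top of the red round plunger head, 48 mm in diameter and 16 mm thick; 187 mm over the bench when up, 169 mm when fully down. It moves with the plunger, which goes straight down.
- blank_center (a point): Centre of the bright pewter blank, a loose flat bar 140 x 54 x 10 mm, about 0.55 kg; x along its length to its leading end, z up. It lies flat on the bed between the rails, leading end short of the stop, trailing end towards the bed's open end. Home, its trailing end is at press x = -100 mm.
- blank_nose (a point): Middle of the leading end face of the blank, 70 mm from its centre along its x axis, half-way up. Home, it coincides with stop_face within 3 mm along the press x axis.
- jug_center (a point): Half-way up a bright pewter jug, 140 mm tall, 92 mm in diameter, standing on the bench. Leave it alone.
- cup_center (a point): Half-way up an open steel cup, 70 mm tall, 68 mm in diameter, standing on the bench. Leave it alone.
- tin_center (a point): Half-way up a blue tin, 75 mm tall, 70 mm in diameter, standing on the bench. Leave it alone.
Mind the look-alikes: they are no part of the job. What is meant by the part that bears blank_center is not brown, and is the smaller of those in its own colour.

How it is judged:
On the way, in this order (a step that is already met when the one before it is completed fails the run):
1. the blank lies flat with its leading end home against the stop (within 3 mm) (x of blank_nose in the frame of stop_face between -0.003 and 0.005 m and y of blank_nose in the frame of stop_face between -0.008 and 0.008 m and z of blank_nose in the frame of stop_face between -0.004 and 0.004 m and angle between blank_center's own z axis and vertical below 0.05 rad), for 0.2 s.
2. the plunger is held down at its stop (within 1.5 mm) with the blank home (all of step 1 and value of joint plunger above 0.0165 m), for 0.2 s.
At the end, for the whole second after the job is handed in: The blank lies flat on the bed between the rails with its leading end within 3 mm of the yellow stop, and the plunger is back up (within 3 mm of its rest) (all of step 1 and value of joint plunger below 0.003 m); the robot touches nothing.
It fails at once if the plunger is pressed down more than 9 mm while the blank is more than 5 mm short of the stop (value of joint plunger above 0.009 m and x of blank_nose in the frame of stop_face below -0.005 m).
It fails at once if the jug, cup or tin is moved by more than 20 mm (distance of any of jug_center, cup_center, tin_center from where it was at the start of the episode above 0.02 m).
It also fails if it takes over 45 s, if anything falls off the work surface, if the arm or the gripper's body presses on something with over 40 N, if the wrist force passes 120 N, or if a joint passes its speed limit or range.

## Working session

There is one attempt and no reset: what is moved stays moved. The work goes in short steps, Python scripts to look and compute and a tool call to move; the robot and the scene stay as the last step left them, time stands still between calls to the robot, and variables do not carry over. Pictures are saved under pics/ and viewed, at most 10 in all, crops included, and the job is handed in when it is done.

Besides the shell and the picture viewer there is one more tool, called as name(argument=value, ...) on one line, values as JSON. apply_moves: Moves the arm, as the interface text tells. Its arguments: {"type":"object","properties":{"rows":{"type":"array","items":{"type":"array","items":{"type":"number"}}},"claw":{"type":"number"},"newtons":{"type":"number"}},"required":["rows"]}

```bash
mkdir -p pics; cat > h.py <<'E'
import numpy as np, cv2
from bench import r
from scipy.spatial.transform import Rotation as R
def rot(f):
    a=np.array(f["attitude"],float)
    return a if a.shape==(3,3) else (R.from_rotvec(a).as_matrix() if a.size==3 else R.from_quat(a).as_matrix())
def ray(f,p):
    K=np.array(f["intrinsics"]); v=np.linalg.solve(K,[p[0],p[1],1.]); return np.array(f["eye"]),rot(f)@(v*[1,-1,-1])
def at_z(f,p,z):
    e,d=ray(f,p); return e+d*(z-e[2])/d[2]
def proj(f,X):
    c=rot(f).T@(np.array(X)-f["eye"])*[1,-1,-1]; q=np.array(f["intrinsics"])@c; return q[:2]/q[2]
def tri(f,p,g,q):
    A=[];b=[]
    for F,P in((f,p),(g,q)):
        e,d=ray(F,P); d/=np.linalg.norm(d); M=np.eye(3)-np.outer(d,d); A.append(M);b.append(M@e)
    return np.linalg.lstsq(np.vstack(A),np.hstack(b),rcond=None)[0]
E
python3 - <<'E'
from h import *
np.set_printoptions(precision=3,suppress=True)
f={n:r.grab_frame(n) for n in("side","top")}
for n in f:
    cv2.imwrite(f"pics/{n}0.png",f[n]["pixels"][:,:,::-1]); print(n,{k:v for k,v in f[n].items() if k!="pixels"})
    for t in "press stop_face plunger_top blank_center blank_nose jug_center cup_center tin_center".split():
        print(t,[(np.round(x["point"],1),round(x["conf"],2)) for x in r.landmark_of(f[n],t)][:4])
    for t in ["blank_center","plunger_top"]: print("rect",t,[(np.round(x["rect"]),round(x["conf"],2)) for x in r.search_frame(f[n],t)][:5])
print(r.get_obs())
E
```

```text
side {'intrinsics': array([[475.883,   0.   , 253.394],
       [  0.   , 475.883, 189.579],
       [  0.   ,   0.   ,   1.   ]]), 'eye': array([ 0.012, -1.171,  0.89 ]), 'attitude': array([ 1.031, -0.249, -0.391]), 'shot': 1}
press [(array([239. , 215.3]), 0.85)]
stop_face [(array([236.3, 202.1]), 0.87), (array([250.4, 218.5]), 0.65), (array([238.1, 210.2]), 0.56)]
plunger_top [(array([241.7, 171.7]), 0.63), (array([342.6, 260.8]), 0.51)]
blank_center [(array([296.8, 208.3]), 0.73), (array([194.6, 228.9]), 0.68)]
blank_nose [(array([236.6, 207.8]), 0.86), (array([317.7, 219.2]), 0.85), (array([201.4, 219.3]), 0.56), (array([235.6, 205.6]), 0.26)]
jug_center [(array([344.4, 262.2]), 0.7)]
cup_center [(array([273.9, 310. ]), 0.93)]
tin_center [(array([176. , 168.7]), 0.93)]
rect blank_center [(array([233., 206.,  31.,  30.]), 0.85), (array([272., 196.,  56.,  30.]), 0.74), (array([182., 216.,  28.,  32.]), 0.63)]
rect plunger_top []
top {'intrinsics': array([[436.08 ,   0.   , 248.908],
       [  0.   , 436.08 , 189.496],
       [  0.   ,   0.   ,   1.   ]]), 'eye': array([0.477, 0.048
[... 571 characters left out ...]
22.4, 200.2]), 0.41)]
rect blank_center [(array([218., 232.,  43.,  35.]), 0.97), (array([215., 125.,  57.,  38.]), 0.85), (array([229., 193.,  44.,  22.]), 0.82)]
rect plunger_top [(array([228., 191.,  12.,  14.]), 0.62)]
{'clock': 1.1, 'joints': array([-1.453,  0.477,  0.022,  1.555, -0.012,  1.109, -0.083]), 'qvel': array([ 0.002,  0.   , -0.001,  0.002, -0.   , -0.   ,  0.001]), 'tau': array([  0.   , -59.637,   1.607, -28.154,   0.012,   0.002,   0.   ]), 'tcp_pos': array([0.151, 0.658, 0.231]), 'orientation': array([-0.354, -3.122, -0.   ]), 'contact_force': array([0.49 , 0.319, 0.297]), 'moment': array([ 0.002, -0.003,  0.015]), 'gripper_force': 0.0, 'grip_width': 0.08510254834089982}
```

```bash
python3 - <<'E'
import cv2
a=cv2.imread("pics/side0.png")[130:340,150:410]; b=cv2.imread("pics/top0.png")[100:300,100:400]
cv2.imwrite("pics/s1.png",cv2.resize(a,None,fx=2.8,fy=2.8,interpolation=cv2.INTER_CUBIC))
cv2.imwrite("pics/t1.png",cv2.resize(b,None,fx=2.6,fy=2.6,interpolation=cv2.INTER_CUBIC))
E
```

```text
(no output)
```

View pics/s1.png

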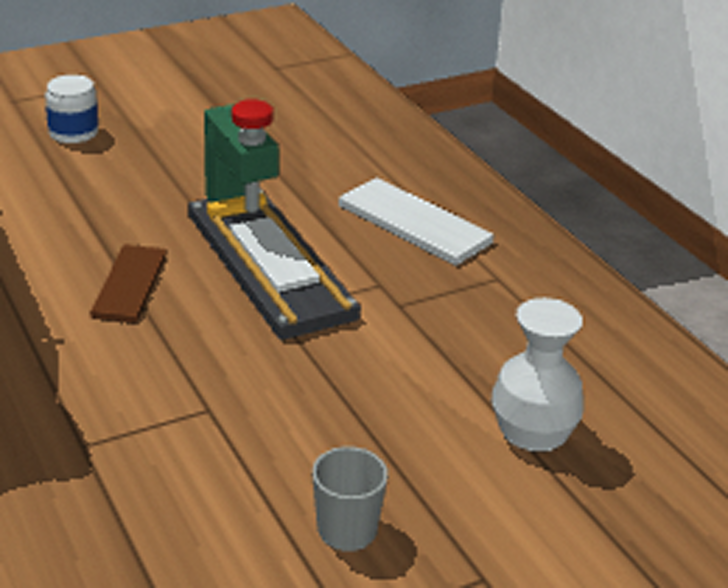

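View pics/t1.png

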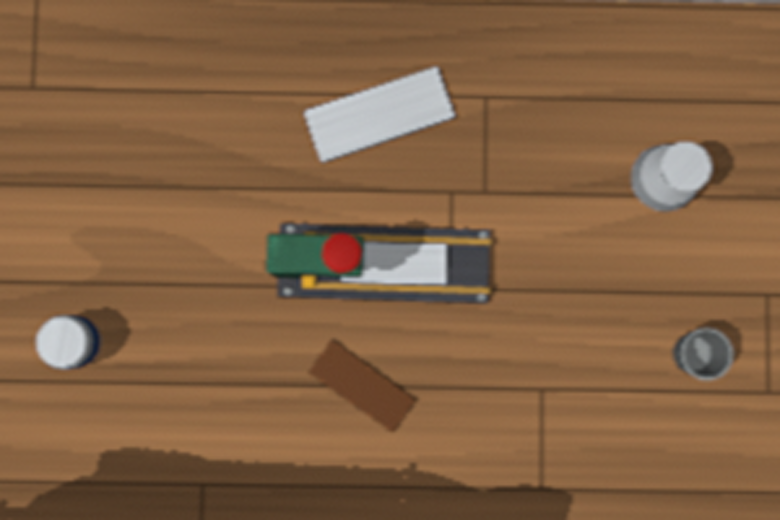

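Top picture, candidates for the blank: bright plate on the bench at (245,143), brown bar at (237,245), and a bright bar between the rails at (250,205). In the side picture they are at (297,208), (195,229) and (248,221). The bar on the bed is the one meant: it isn't brown, it's the smaller bright one, and it lies between the rails. The crop above confirms this.

```bash
cat > fit.py <<'E'
from h import *
from scipy.optimize import least_squares
np.set_printoptions(precision=4,suppress=True)
def red(f):
    p=f["pixels"].astype(int); m=((p[...,0]>120)&(p[...,1]<60)&(p[...,2]<60)).astype(np.uint8)
    n,l,s,c=cv2.connectedComponentsWithStats(m); k=1+np.argmax(s[1:,4]); return c[k],s[k]
def P(x,X): return np.r_[x[:2],0]+R.from_euler("z",x[2]).apply(X)
E
python3 - <<'E'
from fit import *
f={n:r.grab_frame(n) for n in("side","top")}
rc={n:red(f[n]) for n in f}; print(rc)
T=lambda u,v:(u/2.6+100,v/2.6+100); S=lambda u,v:(u/2.8+150,v/2.8+130)
obs=[("top",rc["top"][0],(0,0,.185)),("side",rc["side"][0],(0,0,.180)),
("top",T(494,231),(-.195,-.05,.02)),("top",T(492,302),(-.195,.05,.02)),("top",T(279,299),(.09,.05,.02)),
("side",S(282,325),(-.195,.05,.02)),("side",S(362,308),(-.195,-.05,.02)),("side",S(188,206),(.09,.05,.02))]
x0=np.r_[at_z(f["top"],rc["top"][0],.185)[:2],np.pi/2]
s=least_squares(lambda x:np.ravel([proj(f[n],P(x,X))-o for n,o,X in obs]),x0,loss="soft_l1")
x=s.x; print("press",x,np.degrees(x[2]),s.fun.reshape(-1,2)); np.save("press.npy",x)
inv=R.from_euler("z",-x[2])
for n in f:
  for k in r.outline_of(f[n],"blank_center"):
    m=k["pixels"]; c=np.argwhere(m)[:,::-1]; q=np.array([inv.apply(at_z(f[n],p,.03)-np.r_[x[:2],0]) for p in c])
    print(n,k["rect"],k["conf"],len(c),np.percentile(q[:,:2],[1,99],axis=0))
for n,uvs in (("top",[T(447,243),T(447,284)]),("side",[S(281,287),S(320,275)])):
  for p in uvs: print(n,"trail",inv.apply(at_z(f[n],p,.03)-np.r_[x[:2],0]))
o=r.get_obs(); print("tool R\n",R.from_rotvec(o["orientation"]).as_matrix())
# tool x,y when at TCP
for t,z in(("jug_center",.07),("cup_center",.035),("tin_center",.0375)):
  print(t,[at_z(f[n],r.landmark_of(f[n],t)[0]["point"],z) for n in f])
E
```

```text
{'side': (array([239.5333, 169.4444]), array([233, 166,  14,  10,  90], dtype=int32)), 'top': (array([230.9226, 196.881 ]), array([224, 190,  15,  15, 168], dtype=int32))}
press [0.5722 0.0819 1.5625] 89.5231423566504 [[ 1.4191  0.8918]
 [ 0.7689  0.7015]
 [-0.8101 -0.5016]
 [-0.5134  0.601 ]
 [ 0.0106 -0.3041]
 [-0.1818  0.7773]
 [ 0.3324 -0.7903]
 [-0.2898 -1.2996]]
side [231.8, 205.9, 33.0, 28.4] 0.91 423 [[-0.1417 -0.0243]
 [ 0.0036  0.0304]]
side [271.6, 195.0, 57.6, 31.7] 0.77 749 [[-0.1678 -0.2466]
 [ 0.0253 -0.1235]]
side [233.6, 166.2, 13.3, 37.1] 0.72 197 [[ 0.0336 -0.1411]
 [ 0.3023 -0.0099]]
side [180.9, 217.2, 28.5, 32.3] 0.67 442 [[-0.1247  0.1265]
 [ 0.0028  0.2307]]
top [217.6, 229.4, 44.6, 38.2] 0.93 609 [[-0.0864  0.1118]
 [ 0.0422  0.213 ]]
top [229.1, 194.6, 42.3, 18.1] 0.89 540 [[-0.1247 -0.0286]
 [ 0.0009  0.0281]]
top [216.3, 124.8, 56.1, 37.0] 0.72 1166 [[-0.1282 -0.2647]
 [ 0.0564 -0.1434]]
top trail [-0.1338 -0.0295  0.03  ]
top trail [-0.1349  0.0256  0.03  ]
side trail [-0.1384  0.0249  0.03  ]
side trail [-0.1344 -0.0259  0.03  ]
tool R
 [[-0.9746  0.2239 -0.    ]
 [ 0.2239  0.9746  0.    ]
 [ 0.      0.     -1.    ]]
jug_center [array([ 0.6998, -0.3409,  0.07  ]), array([ 0.7001, -0.3365,  0.07  ])]
cup_center [array([ 0.4558, -0.3818,  0.035 ]), array([ 0.451 , -0.3897,  0.035 ])]
tin_center [array([0.4653, 0.4562, 0.0375]), array([0.4707, 0.4472, 0.0375])]
```

apply_moves(rows=[[-0.78, -0.86, 0, 0, 0, -0.139], [-0.78, -0.86, 0, 0, 0, -0.139], [-0.78, -0.86, 0, 0, 0, -0.139], [-0.78, -0.86, 0, 0, 0, -0.139], [-0.78, -0.86, 0, 0, 0, -0.139]], claw=0)

```text
clock: 2.22
tcp_pos: [0.2947, 0.4017, 0.2316]
orientation: [0.016, 3.141, -0.0]
contact_force: [1.0, 0.8, 0.0]
grip_width: -0.0
gripper_force: 0.0
```

apply_moves(rows=[[-0.56, -0.98, 0, 0, 0, 0], [-0.56, -0.98, 0, 0, 0, 0], [-0.56, -0.98, 0, 0, 0, 0], [-0.56, -0.98, 0, 0, 0, 0], [-0.56, -0.98, 0, 0, 0, 0]])

```text
clock: 2.85
tcp_pos: [0.4325, 0.1553, 0.2317]
orientation: [0.019, 3.141, 0.0]
contact_force: [0.2, 2.1, 0.4]
grip_width: 0.0004
gripper_force: 0.0
```

apply_moves(rows=[[-0.56, -0.98, 0, 0, 0, 0], [-0.56, -0.98, 0, 0, 0, 0], [-0.56, -0.98, 0, 0, 0, 0], [-0.56, -0.98, 0, 0, 0, 0], [-0.56, -0.98, 0, 0, 0, 0]])

```text
clock: 3.48
tcp_pos: [0.5704, -0.0912, 0.2316]
orientation: [0.018, 3.141, -0.002]
contact_force: [-0.0, 0.5, -0.9]
grip_width: 0.0004
gripper_force: 0.0
```

apply_moves(rows=[[0, 0, 0.72, 0, 0, 0], [0, 0, 0.72, 0, 0, 0], [0, 0, 0.72, 0, 0, 0], [0, 0, 0.72, 0, 0, 0]])

```text
clock: 3.98
tcp_pos: [0.566, -0.087, 0.0479]
orientation: [-0.012, -3.133, -0.0]
contact_force: [-0.5, 0.4, -0.2]
grip_width: 0.0001
gripper_force: 0.0
```

```bash
python3 - <<'E'
from fit import *
x=np.load("press.npy")
f=[r.grab_frame(n) for n in("side","top")]; o=r.get_obs(); print(o["tcp_pos"])
im=[]
for g,(a,b) in zip(f,((190,140),(170,130))):
    c=g["pixels"][b:b+130,a:a+130,::-1].copy(); c=cv2.resize(c,None,fx=3,fy=3,interpolation=cv2.INTER_CUBIC)
    for X,col in ((o["tcp_pos"],(255,0,255)),(P(x,(-.136,0,.03)),(0,255,0)),(P(x,(-.195,.05,.02)),(255,255,0)),(P(x,(-.195,-.05,.02)),(255,255,0)),(P(x,(0,0,.187)),(255,255,255))):
        cv2.circle(c,tuple(int(v) for v in (proj(g,X)-(a,b)+.5)*3),3,col,-1)
    im.append(c)
cv2.imwrite("pics/c2.png",np.hstack(im))
E
```

```text
[ 0.5702 -0.0878  0.0526]
```

View pics/c2.png

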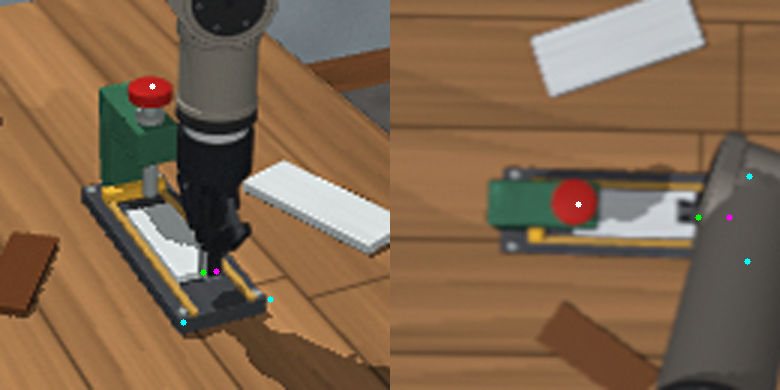

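The side view shows the fingertips just behind the blank's trailing end (crop 203,272) and inside the rails. The projected press points fall on the press.

apply_moves(rows=[[0, 0, 0.05, 0, 0, 0], [0, 0, 0.08, 0, 0, 0], [0, 0, 0.1, 0, 0, 0], [0, 0, 0.1, 0, 0, 0], [0, 0, 0.1, 0, 0, 0]])

```text
clock: 4.7
tcp_pos: [0.5695, -0.0874, 0.0265]
orientation: [0.012, 3.141, -0.0]
contact_force: [-0.7, 0.5, -0.1]
grip_width: -0.0
gripper_force: 0.0
```

apply_moves(rows=[[0, 0.01, 0, 0, 0, 0], [0, 0.02, 0, 0, 0, 0], [0, 0.03, 0, 0, 0, 0], [0, 0.04, 0, 0, 0, 0], [0, 0.05, 0, 0, 0, 0]])

```text
clock: 5.32
tcp_pos: [0.5695, -0.0747, 0.0263]
orientation: [0.012, 3.142, 0.0]
contact_force: [0.1, -0.2, -0.8]
grip_width: 0.0
gripper_force: 0.0
```

apply_moves(rows=[[0, 0.01, 0, 0, 0, 0], [0, 0.02, 0, 0, 0, 0], [0, 0.03, 0, 0, 0, 0], [0, 0.04, 0, 0, 0, 0], [0, 0.05, 0, 0, 0, 0]])

```text
clock: 5.95
tcp_pos: [0.5696, -0.0623, 0.0263]
orientation: [0.012, 3.142, 0.0]
contact_force: [-0.4, -0.3, 0.2]
grip_width: 0.0001
gripper_force: 0.0
```

apply_moves(rows=[[0, 0.01, 0, 0, 0, 0], [0, 0.02, 0, 0, 0, 0], [0, 0.03, 0, 0, 0, 0], [0, 0.04, 0, 0, 0, 0], [0, 0.05, 0, 0, 0, 0]])

```text
clock: 6.58
tcp_pos: [0.5696, -0.05, 0.0263]
orientation: [-0.012, -3.141, 0.0]
contact_force: [-0.6, -2.3, -0.8]
grip_width: 0.0003
gripper_force: 1.3
```

apply_moves(rows=[[0, 0.01, 0, 0, 0, 0], [0, 0.02, 0, 0, 0, 0], [0, 0.03, 0, 0, 0, 0], [0, 0.04, 0, 0, 0, 0]])

```text
clock: 7.08
tcp_pos: [0.5697, -0.0397, 0.0263]
orientation: [0.012, 3.142, 0.0]
contact_force: [-0.0, -2.7, -0.5]
grip_width: -0.0001
gripper_force: 1.3
```

```bash
python3 - <<'E'
from fit import *
x=np.load("press.npy")
g=r.grab_frame("side"); o=r.get_obs(); print(o["tcp_pos"],o["contact_force"])
a,b=200,150
c=g["pixels"][b:b+110,a:a+110,::-1].copy(); c=cv2.resize(c,None,fx=5,fy=5,interpolation=cv2.INTER_CUBIC)
for X,col in ((o["tcp_pos"],(255,0,255)),(P(x,(-.1,.027,.03)),(0,255,0)),(P(x,(-.195,.05,.02)),(255,255,0)),(P(x,(.04,0.037,.034)),(255,0,0))):
    cv2.circle(c,tuple(int(v) for v in (proj(g,X)-(a,b)+.5)*5),3,col,-1)
cv2.imwrite("pics/c3.png",c)
E
```

```text
[ 0.5698 -0.0393  0.0263] [ 0.3488 -2.2125  0.4529]
```

View pics/c3.png

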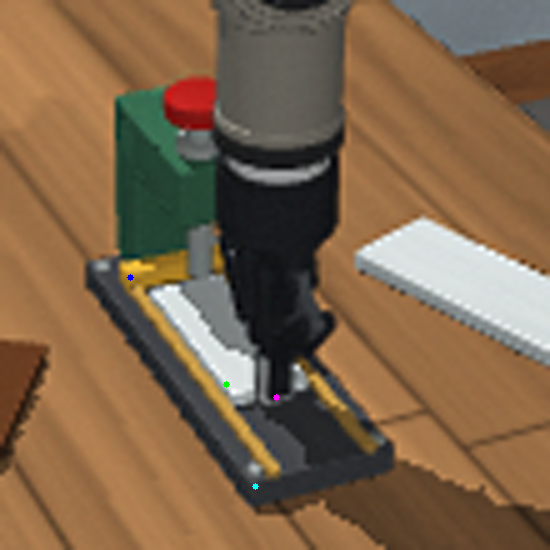

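The blank is moving with the fingers. Its trailing corner is at crop (240,403) and the home mark at (226,385), so about 12 mm remains.

apply_moves(rows=[[0, 0.01, 0, 0, 0, 0], [0, 0.02, 0, 0, 0, 0], [0, 0.028, 0, 0, 0, 0]])

```text
clock: 7.5
tcp_pos: [0.5698, -0.0327, 0.0263]
orientation: [0.012, 3.142, 0.0]
contact_force: [0.2, -2.2, -0.3]
grip_width: 0.0001
gripper_force: 1.3
```

apply_moves(rows=[[0, 0.004, 0, 0, 0, 0], [0, 0.008, 0, 0, 0, 0]])

```text
clock: 7.75
tcp_pos: [0.5698, -0.0309, 0.0263]
orientation: [0.012, 3.142, 0.0]
contact_force: [-0.3, -2.6, 0.1]
grip_width: -0.0003
gripper_force: 1.3
```

apply_moves(rows=[[0, 0.004, 0, 0, 0, 0], [0, 0.008, 0, 0, 0, 0]])

```text
clock: 8.0
tcp_pos: [0.5698, -0.0289, 0.0263]
orientation: [-0.012, -3.142, 0.0]
contact_force: [-0.8, -2.3, -0.7]
grip_width: 0.0001
gripper_force: 1.3
```

apply_moves(rows=[[0, 0.004, 0, 0, 0, 0], [0, 0.008, 0, 0, 0, 0]])

```text
clock: 8.25
tcp_pos: [0.5698, -0.0268, 0.0263]
orientation: [-0.012, -3.142, -0.0]
contact_force: [0.1, -3.0, 0.1]
grip_width: 0.0003
gripper_force: 1.3
```

apply_moves(rows=[[0, 0.004, 0, 0, 0, 0], [0, 0.008, 0, 0, 0, 0]])

```text
clock: 8.5
tcp_pos: [0.5698, -0.0248, 0.0263]
orientation: [-0.012, -3.142, 0.0]
contact_force: [-0.1, -2.9, -1.5]
grip_width: 0.0003
gripper_force: 1.3
```

apply_moves(rows=[[0, 0.004, 0, 0, 0, 0], [0, 0.008, 0, 0, 0, 0]])

```text
clock: 8.75
tcp_pos: [0.5698, -0.023, 0.0263]
orientation: [0.012, 3.142, -0.0]
contact_force: [-0.4, -4.7, 0.2]
grip_width: 0.0001
gripper_force: 2.5
```

apply_moves(rows=[[0, 0.004, 0, 0, 0, 0], [0, 0.004, 0, 0, 0, 0]])

```text
clock: 9.0
tcp_pos: [0.5698, -0.023, 0.0263]
orientation: [0.013, 3.142, -0.002]
contact_force: [-0.7, -5.0, -0.9]
grip_width: 0.0001
gripper_force: 2.6
```

apply_moves(rows=[[0, 0.004, 0, 0, 0, 0], [0, 0.004, 0, 0, 0, 0]])

```text
clock: 9.25
tcp_pos: [0.5696, -0.0229, 0.0263]
orientation: [-0.014, -3.142, 0.003]
contact_force: [-0.5, -8.2, -0.5]
grip_width: 0.0001
gripper_force: 3.6
```

apply_moves(rows=[[0, 0.008, 0, 0, 0, 0], [0, 0.012, 0, 0, 0, 0], [0, 0.012, 0, 0, 0, 0]])

```text
clock: 9.62
tcp_pos: [0.5693, -0.0226, 0.0263]
orientation: [-0.017, -3.141, 0.008]
contact_force: [-0.7, -13.0, -0.6]
grip_width: 0.0
gripper_force: 6.5
```

```bash
python3 - <<'E'
from fit import *
x=np.load("press.npy")
g=r.grab_frame("side"); o=r.get_obs(); print(o["tcp_pos"],o["contact_force"],o["moment"])
a,b=210,160
c=g["pixels"][b:b+80,a:a+80,::-1].copy(); c=cv2.resize(c,None,fx=7,fy=7,interpolation=cv2.INTER_CUBIC)
for X,col in ((P(x,(-.1,.027,.03)),(0,255,0)),(P(x,(.04,0.037,.034)),(255,0,0))):
    cv2.circle(c,tuple(int(v) for v in (proj(g,X)-(a,b)+.5)*7),3,col,-1)
cv2.imwrite("pics/c4.png",c)
E
```

```text
[ 0.5693 -0.0227  0.0263] [ -0.6422 -12.3993  -0.4318] [-2.9428  0.1223  0.0212]
```

View pics/c4.png

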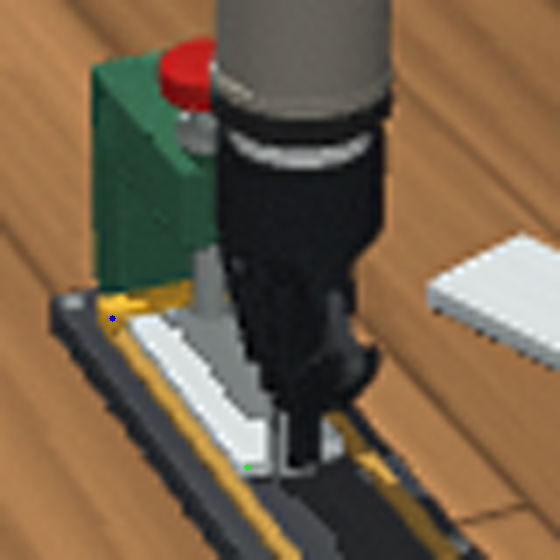

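The blank is home: its trailing corner sits on the home mark at crop (248,467), its leading end is at the yellow stop, and the force rises without any motion. Next I back off and go above the plunger.

apply_moves(rows=[[0, -0.04, 0, 0, 0, 0], [0, -0.14, 0, 0, 0, 0], [0, -0.14, -0.25, 0, 0, 0], [0, -0.14, -0.5, 0, 0, 0], [0, -0.14, -0.7, 0, 0, 0]])

```text
clock: 10.3
tcp_pos: [0.5701, -0.0518, 0.2039]
orientation: [0.01, 3.14, 0.002]
contact_force: [1.2, 1.1, -0.3]
grip_width: 0.0002
gripper_force: 0.0
```

apply_moves(rows=[[0, 0, -0.18, 0, 0, 0], [0, 0, -0.18, 0, 0, 0], [0, 0, -0.18, 0, 0, 0]])

```text
clock: 10.68
tcp_pos: [0.5692, -0.0519, 0.2457]
orientation: [-0.01, -3.141, -0.002]
contact_force: [-0.9, 0.4, -1.0]
grip_width: 0.0001
gripper_force: 0.0
```

```bash
python3 - <<'E'
from fit import *
x=np.load("press.npy"); o=r.get_obs(); print(o["tcp_pos"],o["orientation"])
f={n:r.grab_frame(n) for n in("side","top")}
a,b=red(f["side"]),red(f["top"]); print(a,b)
X=tri(f["side"],a[0],f["top"],b[0]); print("tri",X,at_z(f["top"],b[0],.185),at_z(f["side"],a[0],.18))
for n in f:
    k=r.landmark_of(f[n],"plunger_top"); print(n,[(at_z(f[n],q["point"],.187),q["conf"]) for q in k])
    for k in r.outline_of(f[n],"blank_center"): print(n,k["rect"],k["conf"])
a0,b0=210,160;g=f["side"]
c=cv2.resize(g["pixels"][b0:b0+80,a0:a0+80,::-1],None,fx=7,fy=7,interpolation=cv2.INTER_CUBIC)
for X,col in ((P(x,(-.1,.027,.03)),(0,255,0)),(P(x,(-.1,-.027,.03)),(0,255,0)),(P(x,(0,0,.187)),(255,255,255))):
    cv2.circle(c,tuple(int(v) for v in (proj(g,X)-(a0,b0)+.5)*7),3,col,-1)
cv2.imwrite("pics/c5.png",c)
E
```

```text
[ 0.5692 -0.0519  0.2457] [-0.0098 -3.1408 -0.0017]
(array([239.4583, 169.6771]), array([233, 166,  14,  10,  96], dtype=int32)) (array([230.988 , 196.8253]), array([224, 190,  15,  15, 166], dtype=int32))
tri [0.5737 0.0871 0.1791] [0.5751 0.0862 0.185 ] [0.571 0.086 0.18 ]
side [(array([0.5617, 0.0421, 0.187 ]), 0.55)]
side [181.5, 215.9, 27.8, 30.9] 0.86
side [274.3, 195.7, 50.1, 30.6] 0.64
side [229.9, 202.0, 29.2, 27.5] 0.61
top [(array([0.5642, 0.079 , 0.187 ]), 0.46)]
top [220.5, 128.5, 53.4, 33.0] 0.72
top [217.8, 232.6, 44.9, 34.2] 0.68
```

View pics/c5.png

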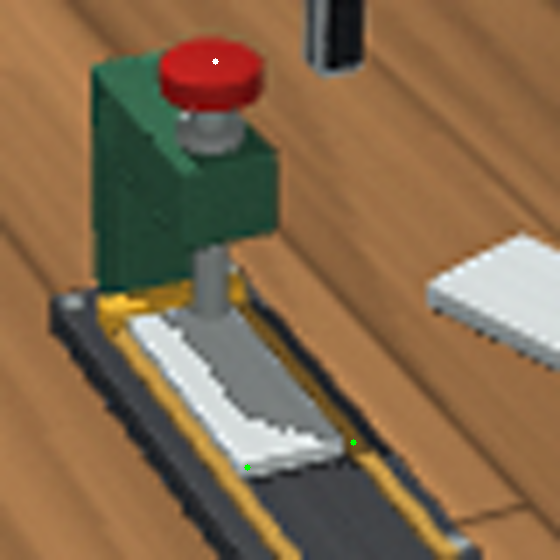

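The blank stays home, touching the stop at crop (150,310), with its trailing edge from (248,467) to (345,445). The red head is centred at about (0.574, 0.085) in the world frame.

apply_moves(rows=[[-0.02, 0.2, 0, 0, 0, 0], [-0.02, 0.4, 0, 0, 0, 0], [-0.02, 0.548, 0, 0, 0, 0], [-0.02, 0.548, 0, 0, 0, 0]])

```text
clock: 11.48
tcp_pos: [0.5752, 0.0884, 0.2455]
orientation: [-0.002, -3.14, -0.002]
contact_force: [-1.1, 0.9, -1.1]
grip_width: -0.0001
gripper_force: 0.0
```

apply_moves(rows=[[0, 0, 0.08, 0, 0, 0], [0, 0, 0.16, 0, 0, 0], [0, 0, 0.22, 0, 0, 0], [0, 0, 0.24, 0, 0, 0], [0, 0, 0.26, 0, 0, 0]])

```text
clock: 12.1
tcp_pos: [0.5754, 0.0831, 0.1816]
orientation: [-0.013, -3.141, 0.001]
contact_force: [-4.3, -1.7, 6.1]
grip_width: 0.0002
gripper_force: 3.2
```

apply_moves(rows=[[0, 0, 0.015, 0, 0, 0], [0, 0, 0.03, 0, 0, 0], [0, 0, 0.045, 0, 0, 0], [0, 0, 0.052, 0, 0, 0]])

```text
clock: 12.6
tcp_pos: [0.5754, 0.0831, 0.1696]
orientation: [-0.013, -3.141, -0.0]
contact_force: [-6.6, -2.3, 11.7]
grip_width: -0.0
gripper_force: 6.2
```

apply_moves(rows=[[0, 0, 0.006, 0, 0, 0], [0, 0, 0.01, 0, 0, 0], [0, 0, 0.01, 0, 0, 0]])

```text
clock: 12.98
tcp_pos: [0.5755, 0.0832, 0.169]
orientation: [-0.014, -3.141, -0.002]
contact_force: [-12.6, -2.6, 25.4]
grip_width: 0.0002
gripper_force: 12.6
```

At the stop: z is 0.169 and the force rises to 25 N. Hold, then release.

apply_moves(rows=[[0, 0, 0, 0, 0, 0], [0, 0, 0, 0, 0, 0], [0, 0, 0, 0, 0, 0], [0, 0, 0, 0, 0, 0]])

```text
clock: 13.48
tcp_pos: [0.5755, 0.0832, 0.169]
orientation: [-0.013, -3.141, -0.002]
contact_force: [-12.1, -2.9, 25.4]
grip_width: -0.0001
gripper_force: 12.6
```

apply_moves(rows=[[0, 0, -0.03, 0, 0, 0], [0, 0, -0.06, 0, 0, 0], [0, 0, -0.1, 0, 0, 0], [0, 0, -0.2, 0, 0, 0], [0, 0, -0.35, 0, 0, 0]])

```text
clock: 14.1
tcp_pos: [0.5754, 0.0842, 0.2536]
orientation: [-0.011, -3.141, 0.0]
contact_force: [0.6, -0.3, -0.5]
grip_width: -0.0
gripper_force: 0.0
```

apply_moves(rows=[[0, -0.25, 0, 0, 0, 0], [0, -0.5, 0, 0, 0, 0], [0, -0.6, 0, 0, 0, 0], [0, -0.6, 0, 0, 0, 0]])

```text
clock: 14.6
tcp_pos: [0.5747, -0.0686, 0.2539]
orientation: [0.019, 3.14, -0.001]
contact_force: [-0.2, 0.4, -0.5]
grip_width: 0.0003
gripper_force: 0.0
```

```bash
python3 - <<'E'
from fit import *
x=np.load("press.npy"); o=r.get_obs(); print(o["tcp_pos"],o["contact_force"])
a0,b0=210,160;g=r.grab_frame("side"); print(red(g))
c=cv2.resize(g["pixels"][b0:b0+80,a0:a0+80,::-1],None,fx=7,fy=7,interpolation=cv2.INTER_CUBIC)
cv2.imwrite("pics/c6.png",c)
E
```

```text
[ 0.5747 -0.0686  0.2539] [-0.2105  0.371  -0.5261]
(array([239.449 , 169.7551]), array([233, 166,  14,  10,  98], dtype=int32))
```

View pics/c6.png

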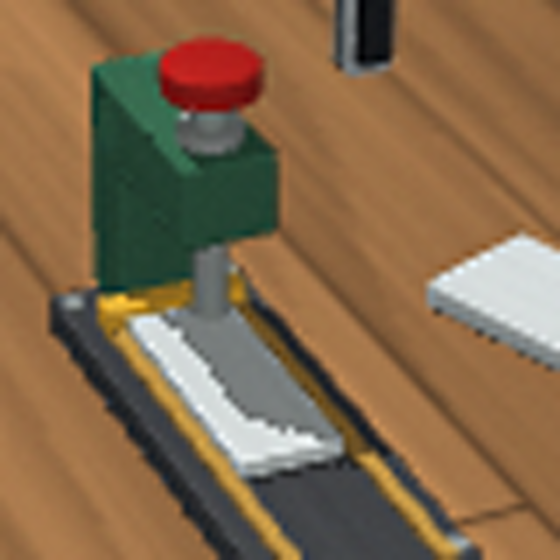

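The red head is back up at crop (212,72), the blank is unmoved and home, and the robot is clear.

```bash
python3 -c "
from bench import r
print(r.hand_in())"
```

```text
the job is handed in; nothing more can be done
None
```

I slid the blank home against the yellow stop, pressed the plunger fully down, held it there for about half a second and let it spring back up, then handed the job in; no verdict was returned.

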